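Refit and cam-lock the water tank of an ironing station

ROBOT

A 6-joint arm with a two-finger parallel gripper is mounted at the origin on the work surface. World frame = base frame: x ahead of the robot, y to its left, z up, the work surface at z = 0. Lengths are in m, angles in rad, forces in N, time in s.
With the tool pointing down it reaches from about 0.375 to 0.9 m from the base axis. Payload 3.1 kg.
Tool frame: the origin (TCP) lies midway between the tips of the shut fingers; the grasp point (between the pads) lies 19 mm behind it (manip.grip_depth is the distance from the TCP to the grasp point, in m); z points along the fingers, y is the line along which they close (so a half turn about z gives the same grasp; the last joint's range is limited). The gripper opens to 85 mm and grips with 20 to 120 N. Pads are 22 mm wide; open, the fingers measure 114 mm over their backs; the gripper's body (76 mm by 85 mm) begins 54 mm behind the grasp point. The pads swing forward as they close: fully open they stand 13 mm farther back than shut.
Start: joints at [-1.452, 0.527, 1.433, -0, 1.181, -0.178], TCP at [0.183, -0.597, 0.231] pointing down, gripper open.
Joint ranges: [-3.08, 3.08], [-0.75, 2.2], [0.22, 2.44], [-1.43, 4.57], [0, 2.65], [-2.85, 2.85]. Speed limits (rad/s): [2.79, 2.79, 3.14, 3.14, 3.14, 3.14].

INTERFACE

Orientations are given as a unit quaternion [x, y, z, w].
In Python, from station import telemetry, snapshot, manip gives the robot as it stands. The module is installed in compiled form; this text tells all that it offers.
- The arm moves only by the shell command python3 -m crank 'ROWS' [OPENING] [FORCE]. ROWS is text: rows parted by semicolons, each of 6 numbers parted by spaces: the shift along the tool's x, y, z as a fraction of full scale, then the turn, a rotation vector about the tool's x, y, z as a fraction of full scale. A call has exactly 5 rows; each row shifts and turns the commanded pose from where the row before left it, along the tool's axes as they then stand; what a row does not reach is not made up. Full scale, the value 1, is 4 cm for a shift and 90 degrees for a turn. A row lasts 1/10 s, in which the tool goes at most 50 mm and 8.59 degrees, less where a joint would pass 70% of its speed; a pose out of reach is approached as far as the arm can. A call with a number of a shift or a turn outside -1 to 1 is refused whole. A call with a gripper value outside its range is refused whole. OPENING is the opening, from -1 (shut) to 1 (fully open), set as the call begins (- or left out, the last holds). The fingers move at their own pace and stop on an object; FORCE is the grip in N (left out, the last holds). Time passes only in rows, so rows that do not move let the fingers close, or fill a call up. It gives the time, the measured TCP pose, the force, the opening and the grip force at its end, in the units of the state.
- telemetry.sense(): the state, without advancing time (a new reading comes with each control period).
- snapshot(name): name is "side" or "top" or "wrist"; returns a dict with "image" (400x640x3 uint8, red, green, blue), "depth" (400x640 float32, m along the optical axis (not along the pixel's ray), 0 where there is no reading), "camera_matrix" (3x3 intrinsics, pixels), "rvec" (rotation vector, rad) and "tvec" (3), from world to camera coordinates, as OpenCV has them. Camera axes: x right, y down, z forward; pixel columns grow to the right and rows downward; lengths in m; the calibration is good to about 2 mm. A picture is of the moment at which its call begins.
- manip.sign_off(): hands the job in; it is judged then, once.
The state is a dict: "t": time; "q": joint angles; "qd": joint speeds; "tau": joint torques, N m; "tcp_pos": TCP position; "tool_rot": TCP orientation; "force": force on the tool from outside, world axes, zero at the start; "ft_torque": the same for the moment, N m; "finger_gap": opening from 0.0 (shut) to 1.0 (fully open); "gripper_force": force on a finger pad.
Only numpy, scipy, OpenCV 4.12 (cv2) and the standard library are available. Lean on these libraries where they do the work, as an engineer would, in place of code of your own. Each camera call takes 0.05 s, during which the arm holds its last target. There are 200 camera calls.

TASK

Put the empty water tank back into the ironing station: swing the black lever aside if it stands across the bay, slide the tank nose first into the low bay under the station's front deck until it meets the seal, then swing the lever its full quarter turn over the tank so that the cam draws the tank home and locks it. Keep the tank upright and leave the other things on the worktop where they are.

Things in the scene. Friction and masses are not known exactly. Their poses are not given: they have to be found in the camera images.
- station: White ironing station fixed on the worktop, 370 long, 240 wide, iron parked on top (to 300 high). Origin on the worktop at the middle of the tank bay's mouth, in the plane of the front face; x runs level into the bay, z up, y to the side with the control panel and dial (dial stands out 14). Housing: y -47 to +192. Its rear with the iron lies at x 108 to 370.
- bay_mouth (a point): Middle of the bay's mouth, 42 above the worktop. The bay is a straight tunnel 70 wide, roofed 84 above the worktop by the front deck (8 thick, top at 92). No floor of its own: the tank slides on the worktop.
- seal_face (a point): Face of the sprung gasket plate (60 wide, 66 tall) across the back of the bay, at rest, 113 in from the mouth, 40 up. About 3.5 N starts it moving in, 6.5 N moves it 6 mm. It stops the tank with its origin at station x = 18 and pushes it back towards there if let go unlocked. Locked, the tank's origin is at x = 24, the head's step 1 from the front face.
- deck_back (a point): Back edge of the clear front deck, station x = 108, 92 up: only the lever and cam stand on the deck in front of it, the iron rest and iron behind it.
- tank: Loose empty water tank, 0.35 kg, 190 long, 66 wide, flat sides. Origin on the underside, middle of its length; x to the nose, z up. Nose: smoky grey, x -25 to +95, 78 tall, goes in the bay. Head: white, x -95 to -25, 92 tall, stays outside, its step (x = -25) comes up to the front face. Held across its width, also by the head. Centre of mass near x = -4.
- tank_stud (a point): Top centre of the upright stud on the tank's head, which carries a steel roller, 16 diameter, 94 to 111 above the underside; at tank x = -36, y = 0, top 112 up. The cam pulls on this roller. Locked, it lies 34 in front of the lever's pivot. The filler cap behind it is flat.
- cam_lever (a joint): Lever angle (rad), anticlockwise seen from above: 0 = aside, pointing to station +y, bay free; 1.57 = locked, pointing straight out (station -x) over the tank's head; stops at 0 and 1.62. Stays where left. The roller passes only below about 0.2; with the tank at the seal the cam takes it at about 0.8 and has it home by 1.4. At the knob about 1 N free, up to 5 N drawing.
- lever_knob (a point): Centre of the round upright knob at the lever's end, the part to hold: 20 diameter, 24 tall (123 to 147 above the worktop), 72 from the pivot. The arm under it is 16 wide, 115 to 123 up.
- lever_pivot (a point): The lever's vertical pivot, 123 above the worktop, at station x = 22, y = 0. The steel hook-shaped cam under the lever is 98 to 109 up, 42 to 60 from the pivot. Even with the lever aside it overhangs the front face: by 30 at y = 30. So set the tank down with its nose 45 in front of the face, slide it under, and do the last push from the head's outer end, clear of the cam.
- stain_jar: Jar, 68 diameter, 105 tall; origin at the centre of its underside. Leave it alone.
- measuring_jug: Glass mug, 74 diameter, 95 tall, handle at +y; origin at the centre of its underside. Leave it alone.
- soap_carton: Cardboard carton 85 x 52 x 60 tall; origin at the centre of its underside. Leave it alone.
- starch_can: Aluminium spray can, 54 diameter, 165 tall; origin at the centre of its underside. Leave it alone.
- softener: Grey bottle, 76 diameter, 215 tall; origin at the centre of its underside. Leave it alone.
- descaler: White bottle, 64 diameter, 175 tall; origin at the centre of its underside. Leave it alone.
- spray_bottle: Trigger spray bottle, 72 diameter, 199 tall, nozzle to +x; origin at the centre of its underside. Leave it alone.
- brush: Wooden-handled brush, 190 long, lying; origin under its middle. Leave it alone.
Not all that is in view belongs to the job. What is shaped like the tank but turquoise is not meant.

How it is judged:
On the way:
1. the tank is in its bay up to the valve seal, with the lever still open (x of tank in the frame of station between 0.01 and 0.03 m and y of tank in the frame of station between -0.008 and 0.008 m and height (world z) of tank below 0.008 m and value of joint cam_lever below 0.7 rad), for 0.1 s.
At the end, for the whole second after the job is handed in: The tank stands upright on the worktop in the bay, within 2.5 mm of the locked position (origin 24 mm in from the mouth; unlocked at the seal: 18), within 6 mm sideways and 0.08 rad of the bay's line; the lever is past 1.4 rad (locked: 1.57); the tank is at rest and let go (x of tank in the frame of station between 0.0215 and 0.03 m and y of tank in the frame of station between -0.006 and 0.006 m and angle between the x axis of tank and the x axis of station, either way round below 0.08 rad and height (world z) of tank below 0.005 m and angle between tank's own z axis and vertical below 0.08 rad and value of joint cam_lever above 1.4 rad and linear speed of tank below 0.01 m/s); the robot touches nothing.
It fails at once if the tank is tipped more than 35 degrees (angle between tank's own z axis and vertical above 0.61 rad).
It fails at once if a bystander is moved more than 30 mm or knocked over (distance of any of stain_jar, measuring_jug, soap_carton, starch_can, softener, descaler, spray_bottle, brush from where it was at the start of the episode above 0.03 m or angle between any of stain_jar, measuring_jug, starch_can, softener, descaler, spray_bottle's own z axis and vertical above 0.5 rad).
It also fails if it takes over 72 s, if anything falls off the work surface, if the arm or the gripper's body presses on something with over 40 N, if the wrist force passes 120 N, or if a joint passes its speed limit or range.

## Working session

There is one attempt and no reset: what is moved stays moved. The work goes in short steps, Python scripts to look and compute and a shell command to move; the robot and the scene stay as the last step left them, time stands still between calls to the robot, and variables do not carry over. Pictures are saved under pics/ and viewed, at most 10 in all, crops included, and the job is handed in when it is done.

```bash
mkdir -p pics; cat > h.py <<'E'
import numpy as np,cv2
from station import telemetry,snapshot,manip
from scipy.spatial.transform import Rotation as R
def pts(s):
    "world xyz per pixel from depth"
    d=s["depth"];K=s["camera_matrix"];v,u=np.indices(d.shape)
    c=np.stack([(u-K[0,2])/K[0,0]*d,(v-K[1,2])/K[1,1]*d,d],-1)
    M=cv2.Rodrigues(np.array(s["rvec"],float))[0]
    w=(c-np.array(s["tvec"]).ravel())@M
    w[d==0]=np.nan
    return w
def save(n,im): cv2.imwrite("pics/"+n,cv2.cvtColor(im,cv2.COLOR_RGB2BGR))
E
python3 - <<'E'
from h import *
for n in("top","side"):
    s=snapshot(n); save(n+"0.png",s["image"]); np.savez(n+"0.npz",**s)
    print(n,s["camera_matrix"].ravel(),s["rvec"],s["tvec"])
print(telemetry.sense(),manip.grip_depth)
E
```

```text
top [445.90827844   0.         319.6371725    0.         445.90827844
 194.94289475   0.           0.           1.        ] [ 2.13886568 -2.04302422  0.24723963] [-0.09315106  0.55365848  1.58476305]
side [417.29190063   0.         314.28589936   0.         417.29190063
 194.85742757   0.           0.           1.        ] [ 1.04892135 -2.34806247  1.09010645] [0.26862897 0.37851198 1.04884181]
{'t': 0.1, 'q': array([-1.45150892e+00,  5.28351264e-01,  1.43379061e+00,  2.33322311e-06,
        1.18138909e+00, -1.78488541e-01]), 'qd': array([-0.00045162, -0.00118999, -0.00327589,  0.0001729 , -0.00022316,
        0.00071107]), 'tau': array([-6.41210354e-04, -4.43305099e+01, -1.78587234e+01, -1.55698694e-04,
        3.85237421e-03, -1.57405088e-05]), 'tcp_pos': array([ 0.18332909, -0.5968306 ,  0.23043972]), 'tool_rot': array([ 9.88936247e-01,  1.48337994e-01,  2.97616843e-05, -9.68697429e-04]), 'force': array([1.15156751, 0.59513058, 0.3702974 ]), 'ft_torque': array([ 0.02324839,  0.03242083, -0.03697648]), 'gripper_force': 0.0, 'finger_gap': 1.001479397267062} 0.0187
```

View pics/top0.png

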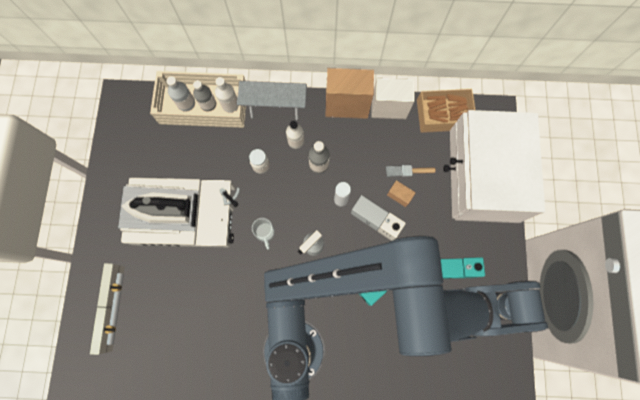

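View pics/side0.png

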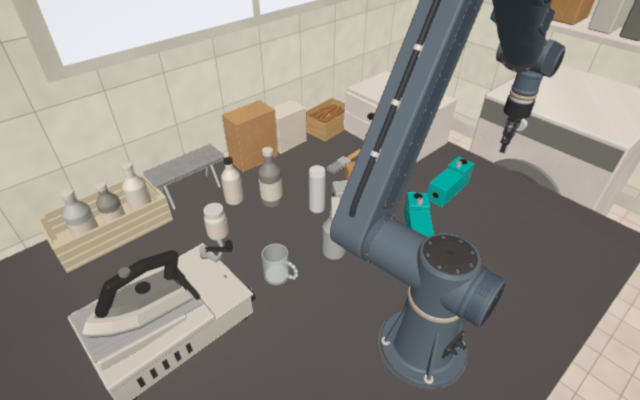

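Top view: the grey/white tank lies at (378,217), with its nose toward (360,207) and its white head at (395,227). The station's front face is at u≈235, with the black lever near (230,195). Could be taken for the tank: turquoise decoys at (463,268) and (372,296), the white box at (495,165), and the grey rack at (272,95). I choose the smoky grey and white one at (378,217) and will check it in a close crop.

```bash
python3 - <<'E'
from h import *
s=dict(np.load("top0.npz")); im=s["image"];w=pts(s)
a=cv2.resize(im[165:265,105:265],(800,500),interpolation=cv2.INTER_CUBIC)
b=cv2.resize(im[180:255,330:430],(400,300),interpolation=cv2.INTER_CUBIC)
canvas=np.zeros((600,800,3),np.uint8)
canvas[:300,:480]=cv2.resize(im[165:265,115:275],(480,300),interpolation=cv2.INTER_CUBIC)
canvas[300:,:400]=b
canvas[300:,400:]=cv2.resize(im[175:250,200:300],(400,300),interpolation=cv2.INTER_CUBIC)
save("crop0.png",canvas)
z=w[...,2]
# tank: height bands in window
v,u=np.indices(z.shape)
def rect(m,n):
    P=w[m][:,:2]; r=cv2.minAreaRect(P.astype(np.float32)*1000); print(n,m.sum(),r,np.nanmedian(w[m][:,2]))
win=(u>345)&(u<412)&(v>190)&(v<245)
rect(win&(z>.06)&(z<.085),"nose"); rect(win&(z>.086)&(z<.1),"head"); rect(win&(z>.055)&(z<.13),"all"); rect(win&(z>.103)&(z<.13),"stud")
win=(u>115)&(u<245)&(v>170)&(v<252)
rect(win&(z>.085)&(z<.098),"deck"); rect(win&(z>.105)&(z<.15)&(u>205),"lever");rect(win&(z>.05),"station")
for p in [(225,190),(233,205),(230,195),(237,205),(222,190),(228,245),(215,215),(393,226),(370,212),(400,229)]: print(p,w[p[1],p[0]].round(3))
E
```

```text
nose 715 ((544.3176879882812, -298.62255859375), (223.97483825683594, 183.60484313964844), 58.274818420410156) 0.07664939560222522
head 312 ((497.86346435546875, -270.1143798828125), (223.51678466796875, 67.1800308227539), 56.421695709228516) 0.09198178507340811
all 1153 ((546.6493530273438, -299.1216125488281), (225.57810974121094, 188.0962371826172), 58.274818420410156) 0.07859163470037488
stud 20 ((507.8753356933594, -243.94647216796875), (174.31590270996094, 18.824432373046875), 62.77191162109375) 0.11061927034618374
deck 1752 ((470.3739013671875, 427.9024658203125), (242.70645141601562, 404.3446350097656), 0.5405478477478027) 0.0916939942365404
lever 179 ((521.734619140625, 256.2776184082031), (73.42767333984375, 68.84919738769531), 4.528743743896484) 0.12102770318789591
station 7221 ((470.7362060546875, 425.24639892578125), (241.5972900390625, 412.2409362792969), 1.444253921508789) 0.11362885992572437
(225, 190) [0.548 0.273 0.114]
(233, 205) [0.489 0.234 0.142]
(230, 195) [0.557 0.278 0.002]
(237, 205) [0.493 0.223 0.125]
(222, 190) [0.546 0.283 0.121]
(228, 245) [0.361 0.262 0.029]
(215, 215) [0.46  0.307 0.087]
(393, 226) [ 0.449 -0.336  0.092]
(370, 212) [ 0.499 -0.254  0.079]
(400, 229) [ 0.439 -0.361  0.094]
```

View pics/crop0.png

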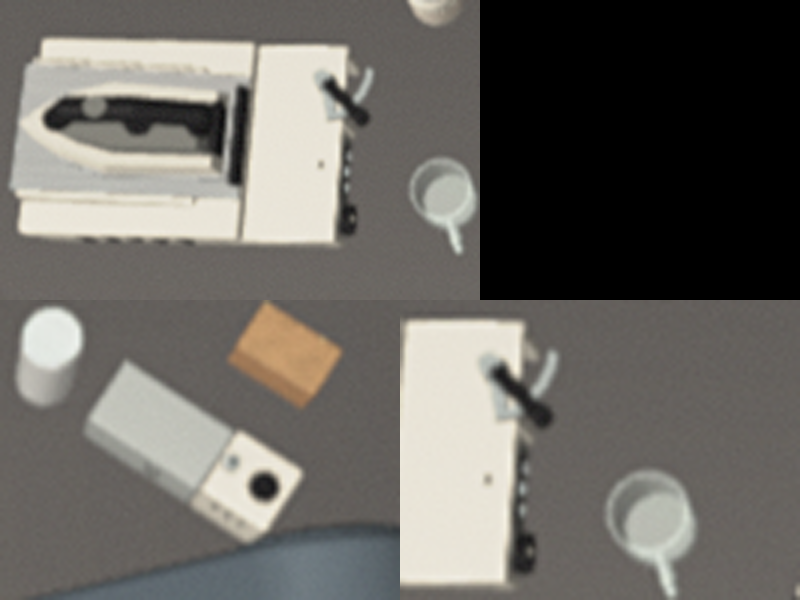

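Crop: the smoky grey and white tank, with stud and black cap on the head, is confirmed. The lever stands half across, with its pivot at about (222,191), its knob at about (235,203) and the cam hook to its right. Now I'll fit the poses precisely.

```bash
cat >> h.py <<'E'
def cast(s,uv,z):
    K=s["camera_matrix"];M=cv2.Rodrigues(np.array(s["rvec"],float))[0];t=np.array(s["tvec"]).ravel()
    uv=np.atleast_2d(uv).astype(float);d=np.c_[(uv[:,0]-K[0,2])/K[0,0],(uv[:,1]-K[1,2])/K[1,1],np.ones(len(uv))]@M
    o=-M.T@t
    return (o+d*((z-o[2])/d[:,2])[:,None])[:,:2]
def big(m):
    m=m.astype(np.uint8);n,l,st,_=cv2.connectedComponentsWithStats(m,connectivity=4)
    return l==1+np.argmax(st[1:,4])
def rectz(s,m,z,name=""):
    c=max(cv2.findContours(m.astype(np.uint8),cv2.RETR_EXTERNAL,cv2.CHAIN_APPROX_NONE)[0],key=len)[:,0]
    r=cv2.minAreaRect((cast(s,c,z)*1000).astype(np.float32)); print(name,m.sum(),np.round(r[0],1),np.round(r[1],1),round(r[2],2)); return cv2.boxPoints(r),r
E
python3 - <<'E'
from h import *
s=dict(np.load("top0.npz")); im=s["image"];w=pts(s);z=w[...,2];v,u=np.indices(z.shape)
hsv=cv2.cvtColor(im,cv2.COLOR_RGB2HSV)
print("hsv deck,side,nosetop,noseside,head",hsv[225,215],hsv[210,365],hsv[218,352+4],hsv[225,398])
win=(u>345)&(u<412)&(v>190)&(v<245)
m=big(win&(abs(z-.078)<.005)); b,r=rectz(s,m,.078,"nose");print(b.round(0).tolist())
m=big(win&(abs(z-.092)<.005)&(hsv[...,1]<60)); m=cv2.morphologyEx(m.astype(np.uint8),cv2.MORPH_CLOSE,np.ones((9,9)));b,r=rectz(s,m,.092,"head");print(b.round(0).tolist())
m=win&(hsv[...,2]<70)&(u<404)&(v<232);m=big(m);print("cap",cast(s,[u[m].mean(),v[m].mean()],.094),m.sum())
print("stud px", cast(s,[330+233/4,180+160/4],.11))
win=(u>205)&(u<245)&(v>170)&(v<252)
m=big(win&(abs(z-.092)<.004)&(hsv[...,2]>150)&(hsv[...,1]<60));m=cv2.morphologyEx(m.astype(np.uint8),cv2.MORPH_CLOSE,np.ones((9,9)))
m=cv2.morphologyEx(m,cv2.MORPH_OPEN,np.ones((9,9)));
b,r=rectz(s,m,.092,"deck");print(b.round(0).tolist())
m=win&(abs(z-.092)<.004)
# front edge per row
E=[]
for row in range(183,243):
    c=np.where(m[row]&(hsv[row,:,2]>150))[0]
    if len(c):E.append((c.max()+.5,row))
P=cast(s,np.array(E),.092);print("front y by x",[(round(a*1000),round(c*1000)) for a,c in P[::4]])
print("pivot",cast(s,[222,191],.123),"knob",cast(s,[235,203],.147))
m=win&(hsv[...,2]<80)&(z>.135)&(z<.155)&(v<215);print("knob dep",np.nanmean(w[m],0),m.sum())
for n,x,y in(("jar",259,160),("jug",263,230),("can",343,193),("soft",318,155),("carton",401,193),("spray",311,243),("desc",294,133)):
    q=(abs(u-x)<20)&(abs(v-y)<24)&(z>.035)&(z<.25);q=big(q);P=w[q];t=P[P[:,2]>P[:,2].max()-.01]
    print(n,P[:,:2].min(0).round(3),P[:,:2].max(0).round(3),"zmax",P[:,2].max().round(3))
E
```

```text
hsv deck,side,nosetop,noseside,head [ 23  19 232] [ 33  12 195] [ 15  14 107] [24 25 52]
nose 479 [ 504.5 -252.9] [119.9  67.3] 57.74
[[444.0, -286.0], [501.0, -322.0], [565.0, -220.0], [508.0, -184.0]]
head 338 [ 455.6 -333.9] [68.8 66. ] 59.17
[[410.0, -347.0], [466.0, -380.0], [502.0, -321.0], [445.0, -287.0]]
cap [[ 0.4483868  -0.34464063]] 27
stud px [[ 0.46633482 -0.31607196]]
deck 1392 [473.3 298.6] [239.5  84.4] 5.39
[[350.0, 329.0], [358.0, 245.0], [596.0, 268.0], [589.0, 352.0]]
front y by x [(581, 261), (566, 263), (551, 262), (535, 289), (520, 288), (505, 279), (491, 260), (476, 266), (461, 268), (447, 259), (432, 258), (418, 260), (403, 259), (389, 257), (374, 263)]
pivot [[0.54209297 0.28174062]] knob [[0.49509366 0.22631509]]
knob dep [0.49665682 0.22954813 0.14456455] 28
jar [0.649 0.135] [0.715 0.202] zmax 0.117
jug [0.353 0.097] [0.457 0.17 ] zmax 0.102
can [ 0.533 -0.174] [ 0.584 -0.121] zmax 0.172
soft [ 0.658 -0.094] [ 0.728 -0.021] zmax 0.225
carton [ 0.544 -0.418] [ 0.629 -0.326] zmax 0.072
spray [ 0.325 -0.088] [ 0.411 -0.006] zmax 0.207
desc [0.756 0.007] [0.817 0.07 ] zmax 0.185
```

Poses check out:
- **Tank:** nose 120×67, head 69×66, origin about (0.486,-0.283), yaw about 58.7°.
- **Station:** mouth about (0.546,0.260), x axis along world +y, off by about 1.3°.
- **Lever:** pivot to knob 72 mm, angle about 0.86.

The lever comes first: rise, turn and go above the knob.

```bash
python3 -m crank '0 0 -1 0 0 -.09;0 0 -1 0 0 -.09;0 0 0 0 0 -.09;0 0 0 0 0 -.09;0 0 0 0 0 0'
python3 -m crank '1 0 0 0 0 0;1 0 0 0 0 0;1 0 0 0 0 0;1 0 0 0 0 0;1 0 0 0 0 0'
python3 -m crank '1 0 0 0 0 0;1 0 0 0 0 0;1 0 0 0 0 0;.98 -.57 0 0 0 0;.98 -.57 0 0 0 0'
python3 -m crank '.98 -.57 0 0 0 0;.98 -.57 0 0 0 0;.98 -.57 0 0 0 0;.98 -.57 0 0 0 0;.98 -.57 0 0 0 0'
python3 -m crank '.98 -.57 0 0 0 0;.98 -.57 0 0 0 0;.98 -.57 0 0 0 0;0 0 0 0 0 0;0 0 0 0 0 0'
cat >> h.py <<'E'
def go(x,y,z,psi):
    "print tool-axes shift (full-scale units) and turn (deg & units) to world target"
    t=telemetry.sense();r=R.from_quat(t["tool_rot"]);d=r.inv().apply(np.array([x,y,z])-t["tcp_pos"])
    X=r.apply([1,0,0]);p=np.degrees(np.arctan2(X[1],X[0]));Z=r.apply([0,0,1])
    print("t",round(t["t"],2),"tcp",t["tcp_pos"].round(4),"psi",p.round(2),"tilt",Z.round(3)[:2],"shift",(d/.04).round(3),"turn(units,first shift then turn)",round((p-psi)/90,4),"F",t["force"].round(1),"gap",round(t["finger_gap"],3),"gf",round(t["gripper_force"],1))
E
python3 - <<'E'
from h import *
go(.4955,.2265,.2,49.5)
s=snapshot("wrist");save("w1.png",s["image"]);np.savez("w1.npz",**s);s=snapshot("top");np.savez("top1.npz",**s)
E
```

```text
t: 0.6
tcp_pos: [0.1834, -0.5971, 0.3112]
tool_rot: [0.908, 0.418, 0.0, -0.0]
force: [0.5, 0.4, -0.5]
finger_gap: 1.003
gripper_force: 0.0
t: 1.1
tcp_pos: [0.314, -0.4439, 0.3106]
tool_rot: [0.909, 0.417, 0.0, -0.001]
force: [-0.3, -0.9, -0.1]
finger_gap: 1.002
gripper_force: 0.0
t: 1.6
tcp_pos: [0.4081, -0.2633, 0.3105]
tool_rot: [0.909, 0.417, -0.0, -0.001]
force: [0.2, -0.6, 0.2]
finger_gap: 0.998
gripper_force: 0.0
t: 2.1
tcp_pos: [0.4482, -0.0401, 0.311]
tool_rot: [0.909, 0.417, -0.0, -0.0]
force: [0.2, 0.7, -0.6]
finger_gap: 0.997
gripper_force: 0.0
t: 2.6
tcp_pos: [0.4724, 0.0928, 0.3107]
tool_rot: [0.908, 0.419, -0.001, -0.0]
force: [-1.2, -0.5, 0.5]
finger_gap: 0.999
gripper_force: 0.0
t 2.6 tcp [0.4724 0.0928 0.3107] psi 49.51 tilt [-0.001 -0.   ] shift [ 2.921 -1.73   2.766] turn(units,first shift then turn) 0.0001 F [-1.2 -0.5  0.5] gap 0.999 gf 0.0
```

View pics/w1.png

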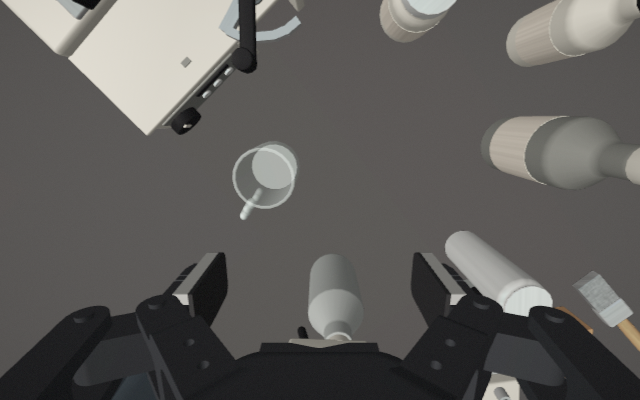

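Wrist view: station front edge from the corner (148,134) up toward (235,50), knob at (245,60), jug at (265,175), jar at (415,15). I'll measure these from this nearer view.

```bash
python3 - <<'E'
from h import *
s=dict(np.load("w1.npz"));w=pts(s);z=w[...,2];v,u=np.indices(z.shape);hsv=cv2.cvtColor(s["image"],cv2.COLOR_RGB2HSV)
m=(u<300)&(v<140)&(abs(z-.092)<.004)&(hsv[...,2]>140);P=w[m]
# front edge: per-x-bin min y
E=[]
for x in np.arange(.36,.6,.005):
    q=P[abs(P[:,0]-x)<.0025]
    if len(q)>8:E.append((x,np.percentile(q[:,1],1)))
E=np.array(E);print((E*1000).round(0).tolist())
l=cv2.fitLine(E.astype(np.float32),cv2.DIST_HUBER,0,.01,.01).ravel();print("front dir deg",np.degrees(np.arctan(l[1]/l[0])),"y at x=.35,.546",[l[3]+l[1]/l[0]*(x-l[2]) for x in(.35,.546)])
E=[]
for y in np.arange(.26,.4,.005):
    q=P[abs(P[:,1]-y)<.0025]
    if len(q)>8:E.append((y,np.percentile(q[:,0],1)))
print("near edge",(np.array(E)*1000).round(0).tolist())
print("corner",cast(s,[148,134],.092),"knob",cast(s,[245,60],.147))
m=(u>225)&(u<265)&(v>40)&(v<80)&(z>.142)&(z<.152);print("knobdep",np.nanmedian(w[m],0),(np.nanmin(w[m],0)+np.nanmax(w[m],0))/2,m.sum())
m=(v<90)&(u>220)&(u<265)&(z>.118)&(z<.128);P=w[m];print("arm",len(P),np.median(P,0))
s=dict(np.load("top1.npz"));w=pts(s);z=w[...,2]
m=(u>150)&(u<260)&(v>150)&(v<235)&(z>.142)&(z<.152)&(u>225)&(u<245)&(v>195)&(v<212);print("top1 knob",np.nanmean(w[m],0),m.sum())
E
```

```text
[[360.0, 258.0], [365.0, 258.0], [370.0, 258.0], [375.0, 258.0], [380.0, 258.0], [385.0, 258.0], [390.0, 259.0], [395.0, 259.0], [400.0, 259.0], [405.0, 259.0], [410.0, 259.0], [415.0, 259.0], [420.0, 260.0], [425.0, 260.0], [430.0, 259.0], [435.0, 260.0], [440.0, 260.0], [445.0, 260.0], [450.0, 259.0], [455.0, 260.0], [460.0, 260.0], [465.0, 260.0], [470.0, 260.0], [475.0, 260.0], [480.0, 260.0], [485.0, 260.0], [490.0, 260.0], [495.0, 260.0], [500.0, 260.0], [505.0, 285.0], [510.0, 267.0], [515.0, 287.0], [520.0, 288.0], [535.0, 260.0], [540.0, 261.0], [545.0, 261.0], [550.0, 261.0], [555.0, 261.0]]
front dir deg 0.87042606 y at x=.35,.546 [np.float32(0.25810415), np.float32(0.26108196)]
near edge [[260.0, 354.0], [265.0, 355.0], [270.0, 354.0], [275.0, 355.0], [280.0, 355.0], [285.0, 355.0], [290.0, 354.0], [295.0, 354.0], [300.0, 354.0], [305.0, 355.0], [310.0, 354.0], [315.0, 354.0], [320.0, 353.0], [325.0, 354.0], [330.0, 353.0], [335.0, 352.0], [340.0, 353.0], [345.0, 352.0], [350.0, 352.0], [355.0, 353.0], [360.0, 352.0], [365.0, 352.0]]
corner [[0.35626262 0.25623769]] knob [[0.49760361 0.22570156]]
knobdep [0.49581976 0.22876991 0.14617294] [0.4956691  0.22914281 0.14543272] 406
arm 872 [0.51849973 0.25323099 0.12213818]
top1 knob [0.49645653 0.22454936 0.14664724] 9
```

```bash
python3 -m crank '.98 -.57 0 0 0 0;.98 -.57 0 0 0 0;.98 -.57 0 0 0 0;0 0 .9 0 0 0;0 0 .9 0 0 0' >/dev/null
python3 -m crank '0 0 .9 0 0 0;0 0 .5 0 0 0;0 0 0 0 0 0;0 0 0 0 0 0;0 0 0 0 0 0' >/dev/null
python3 -c "
from h import *
go(.4957,.2275,.127,48)"
```

```text
t 3.7 tcp [0.4988 0.2251 0.1848] psi 49.36 tilt [0.003 0.001] shift [-0.009 -0.101  1.446] turn(units,first shift then turn) 0.0152 F [-0.7  0.8 -0. ] gap 0.998 gf 0.0
```

```bash
python3 -m crank '0 -.1 .72 0 0 0.015;0 0 .72 0 0 0;0 0 0 0 0 0;0 0 0 0 0 0;0 0 0 0 0 0' >/dev/null
python3 -m crank '0 0 0 0 0 0;0 0 0 0 0 0;0 0 0 0 0 0;0 0 0 0 0 0;0 0 0 0 0 0' -1 25
python3 -m crank '0 0 0 0 0 0;.01 -.12 0 0 0 .044;.018 -.25 0 0 0 .089;0 0 0 0 0 0;0 0 0 0 0 0'
python3 -c "
from h import *
go(.4957,.2275,.127,48)"
```

```text
t: 4.7
tcp_pos: [0.4944, 0.2283, 0.126]
tool_rot: [0.913, 0.408, 0.0, 0.0]
force: [-1.1, -0.4, 1.3]
finger_gap: 0.222
gripper_force: 24.9
t: 5.2
tcp_pos: [0.4845, 0.2395, 0.126]
tool_rot: [0.95, 0.312, -0.0, -0.0]
force: [-2.1, 0.7, 4.6]
finger_gap: 0.221
gripper_force: 25.2
t 5.2 tcp [0.4845 0.2395 0.126 ] psi 36.33 tilt [-0.  0.] shift [ 0.048  0.409 -0.025] turn(units,first shift then turn) -0.1297 F [-2.1  0.7  4.6] gap 0.221 gf 25.2
```

```bash
python3 -m crank '.018 -.25 0 0 0 .089;.018 -.25 0 0 0 .089;.018 -.25 0 0 0 .089;.018 -.25 0 0 0 .089;0 0 0 0 0 0'
python3 -m crank '0 -.06 0 0 0 .02;0 0 0 0 0 0;0 0 0 0 0 0;0 0 0 0 0 0;0 0 0 0 0 0'
python3 -c "
from h import *
go(.4735,.281,.127,1)"
```

```text
t: 5.7
tcp_pos: [0.4709, 0.2777, 0.1259]
tool_rot: [0.999, 0.037, 0.0, -0.0]
force: [-1.4, 2.1, 5.3]
finger_gap: 0.219
gripper_force: 25.3
t: 6.2
tcp_pos: [0.4708, 0.2792, 0.126]
tool_rot: [1.0, 0.022, -0.0, -0.001]
force: [-1.9, 3.8, 5.8]
finger_gap: 0.221
gripper_force: 25.3
t 6.2 tcp [0.4708 0.2792 0.126 ] psi 2.56 tilt [-0.     0.001] shift [ 0.069 -0.042 -0.026] turn(units,first shift then turn) 0.0173 F [-1.9  3.8  5.8] gap 0.221 gf 25.3
```

Lever aside. Release, rise, and travel to above the tank.

```bash
python3 -m crank '0 0 0 0 0 0;0 0 0 0 0 0;0 0 0 0 0 0;0 0 0 0 0 0;0 0 -.5 0 0 0' 1 >/dev/null
python3 -m crank '0 0 -1 0 0 0;0 0 -1 0 0 -.09;0 0 -1 0 0 -.09;0 0 -1 0 0 -.09;0 0 0 0 0 -.09' >/dev/null
python3 -m crank '0 0 0 0 0 -.09;0 0 0 0 0 -.09;0 0 0 0 0 -.085;-.94 .585 0 0 0 0;-.94 .585 0 0 0 0' >/dev/null
python3 -m crank '-.94 .585 0 0 0 0;-.94 .585 0 0 0 0;-.94 .585 0 0 0 0;-.94 .585 0 0 0 0;-.94 .585 0 0 0 0' >/dev/null
python3 -m crank '-.94 .585 0 0 0 0;-.94 .585 0 0 0 0;-.94 .585 0 0 0 0;-.94 .585 0 0 0 0;0 0 0 0 0 0' >/dev/null
python3 - <<'E'
from h import *
go(.4785,-.2955,.05,58.8)
s=snapshot("wrist");save("w2.png",s["image"]);np.savez("w2.npz",**s);s=snapshot("top");np.savez("top2.npz",**s)
E
```

```text
t 8.7 tcp [ 0.475  -0.2139  0.3056] psi 58.24 tilt [ 0.001 -0.003] shift [-1.674  1.131  6.396] turn(units,first shift then turn) -0.0062 F [1.  0.1 0.1] gap 1.0 gf 0.0
```

View pics/w2.png

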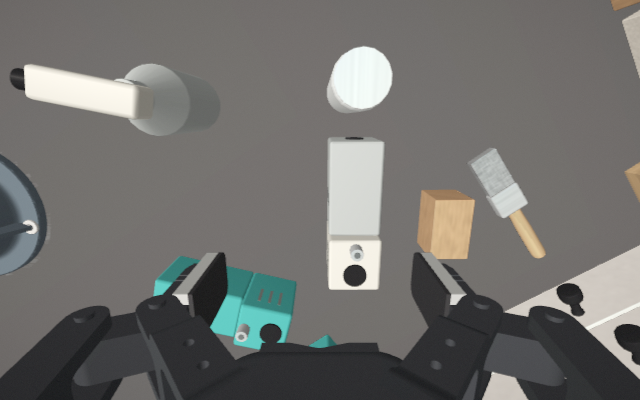

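Wrist view: tank upright in frame, nose top at (355,185), head at (355,262), stud (357,252), cap (354,275). A turquoise decoy lies to the left at (230,300), carton to the right at (445,222). I'll refine the tank pose from here.

```bash
python3 - <<'E'
from h import *
s=dict(np.load("w2.npz"));w=pts(s);z=w[...,2];v,u=np.indices(z.shape)
win=(u>318)&(u<395)&(v>125)&(v<300)
a,ra=rectz(s,big(win&(abs(z-.078)<.004)),.078,"nose")
h=cv2.morphologyEx(big(win&(abs(z-.092)<.004)).astype(np.uint8),cv2.MORPH_CLOSE,np.ones((15,15)))
b,rb=rectz(s,h,.092,"head")
d=np.subtract(ra[0],rb[0]);print("yaw",np.degrees(np.arctan2(d[1],d[0])),np.hypot(*d)); d/=np.hypot(*d)
o=np.array(ra[0])-35*d;print("origin",o,"grasp -15",o-15*d)
m=(u<310)&(v>240)&(z>.06)&(z<.1)&(u>150);T=w[m][:,:2]*1000;n=np.array([d[1],-d[0]]);q=(T-o)@np.c_[d,n];i=np.argmax(q[:,1]);print("turq nearest side mm",q[i],"near x>-40",q[q[:,0]>-40].max(0))
m=(u>400)&(u<480)&(v>185)&(v<262)&(z>.03)&(z<.08);q=(w[m][:,:2]*1000-o)@np.c_[d,n];print("carton near",q[:,1].min(),q[:,0].min())
g=o-15*d;go(g[0]/1000,g[1]/1000,.05,np.degrees(np.arctan2(d[1],d[0])))
E
```

```text
nose 5097 [ 499.3 -259.8] [133.2  65.1] 58.11
head 2567 [ 454.  -332.8] [69.4 65.1] 58.12
yaw 58.15697780241049 85.85286544012995
origin [ 480.80826438 -289.5636859 ] grasp -15 [ 472.89435718 -302.3061375 ]Traceback (most recent call last):
  File "<stdin>", line 9, in <module>
    return umr_maximum(a, axis, None, out, keepdims, initial, where)
ValueError: zero-size array to reduction operation maximum which has no identity
```

```bash
python3 -m crank '-.85 .55 0 0 0 0;-.85 .55 0 0 0 0;0 0 1 0 0 0;0 0 1 0 0 0;0 0 1 0 0 0' >/dev/null
python3 -m crank '0 0 1 0 0 0;0 0 .5 0 0 0;0 0 0 0 0 0;0 0 0 0 0 0;0 0 0 0 0 0'
python3 - <<'E'
from h import *
go(.477,-.2957,.044,58.2)
E
```

```text
t: 9.8
tcp_pos: [0.4778, -0.2892, 0.1274]
tool_rot: [0.872, 0.49, 0.001, 0.002]
force: [0.1, 0.0, 0.2]
finger_gap: 1.001
gripper_force: 0.0
t 9.8 tcp [ 0.4778 -0.2892  0.1274] psi 58.62 tilt [ 0.002 -0.002] shift [-0.149  0.06   2.085] turn(units,first shift then turn) 0.0047 F [0.1 0.  0.2] gap 1.001 gf 0.0
```

```bash
python3 -m crank '-.14 .06 .7 0 0 .005;0 0 .7 0 0 0;0 0 .68 0 0 0;0 0 0 0 0 0;0 0 0 0 0 0'
python3 -m crank '0 0 0 0 0 0;0 0 0 0 0 0;0 0 0 0 0 0;0 0 0 0 0 0;0 0 0 0 0 0' -1 50
python3 -m crank '0 0 0 0 0 0;0 0 0 0 0 0;0 0 -.5 0 0 0;0 0 -.5 0 0 0;0 0 0 0 0 0'
python3 - <<'E'
from h import *
go(.477,-.2957,.044,58.2)
E
```

```text
t: 10.3
tcp_pos: [0.4765, -0.2955, 0.0437]
tool_rot: [0.874, 0.486, 0.0, 0.001]
force: [0.3, -0.3, 0.6]
finger_gap: 0.998
gripper_force: 0.0
t: 10.8
tcp_pos: [0.4774, -0.2963, 0.0448]
tool_rot: [0.874, 0.486, 0.001, 0.002]
force: [1.3, 0.1, 6.3]
finger_gap: 0.764
gripper_force: 58.8
t: 11.3
tcp_pos: [0.4771, -0.2962, 0.085]
tool_rot: [0.874, 0.486, 0.001, 0.003]
force: [0.8, -0.8, -4.3]
finger_gap: 0.761
gripper_force: 60.2
t 11.3 tcp [ 0.4771 -0.2962  0.085 ] psi 58.11 tilt [ 0.004 -0.004] shift [ 0.01  -0.015  1.025] turn(units,first shift then turn) -0.001 F [ 0.8 -0.8 -4.3] gap 0.761 gf 60.2
```

```bash
python3 -m crank '0 0 -1 0 0 0;0 0 -1 0 0 0;0 0 -1 0 0 0;0 0 -1 0 0 0;0 0 -1 0 0 0' >/dev/null
python3 -m crank '0 0 0 0 0 -.092;0 0 0 0 0 -.092;0 0 0 0 0 -.091;0 0 0 0 0 -.091;0 0 0 0 0 0' 
python3 -m crank '.5 .1 0 0 0 0;.95 .2 0 0 0 0;.95 .2 0 0 0 0;.95 .2 0 0 0 0;.95 .2 0 0 0 0' >/dev/null
python3 -m crank '.95 .2 0 0 0 0;.95 .2 0 0 0 0;.95 .2 0 0 0 0;.95 .2 0 0 0 0;.95 .2 0 0 0 0' >/dev/null
python3 -m crank '0 0 0 0 0 0;0 0 0 0 0 0;0 0 0 0 0 0;0 0 0 0 0 0;0 0 0 0 0 0' 
python3 - <<'E'
from h import *
go(.5492,.106,.05,91)
s=snapshot("wrist");save("w3.png",s["image"]);np.savez("w3.npz",**s)
s=snapshot("top");np.savez("top3.npz",**s)
E
```

```text
t: 12.3
tcp_pos: [0.475, -0.2944, 0.2812]
tool_rot: [0.701, 0.713, -0.0, -0.001]
force: [-0.7, -0.4, -4.2]
finger_gap: 0.766
gripper_force: 61.7
t: 13.8
tcp_pos: [0.5451, 0.0671, 0.2824]
tool_rot: [0.701, 0.713, -0.0, -0.0]
force: [0.7, -1.1, -3.3]
finger_gap: 0.76
gripper_force: 61.7
t 13.8 tcp [0.5451 0.0671 0.2824] psi 90.91 tilt [-0. -0.] shift [0.97  0.118 5.811] turn(units,first shift then turn) -0.001 F [ 0.7 -1.1 -3.3] gap 0.76 gf 61.7
```

View pics/w3.png

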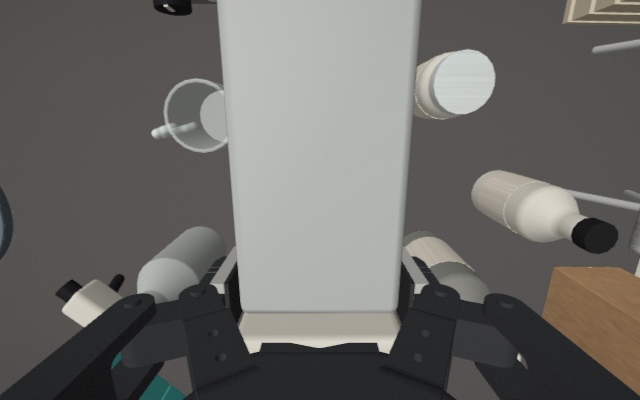

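Wrist view: tank held square between the pads (edges at 238 and 402 at row 310), nose forward, jug at (200,115) and jar at (455,85) clear on both sides. The tunnel has only ±2 mm, so I'll check the bay centre from both housing edges.

```bash
python3 - <<'E'
from h import *
for f in("top0.npz","top2.npz"):
    s=dict(np.load(f));g=cv2.cvtColor(s["image"],cv2.COLOR_RGB2GRAY).astype(float)
    out=[]
    for c in (208,210,212,214,216,218):
        col=g[:,c]
        def edge(lo,hi):
            d=np.abs(np.diff(col[lo:hi])); k=np.argmax(d); q=d[max(k-1,0):k+2]; return lo+.5+max(k-1,0)+(q*np.arange(len(q))).sum()/q.sum()
        t,b=edge(172,190),edge(238,254)
        P=cast(s,[[c,t],[c,b]],.092); out.append([c,*P[0],*P[1],P[0][0]-P[1][0]])
    out=np.array(out);print(out.round(4).tolist())
    mid=(out[:,1]+out[:,3])/2;ym=(out[:,2]+out[:,4])/2
    print("bay centre x",(mid+.0725).mean(),"at y",ym.mean(),"slope",np.polyfit(ym,mid,1))
    w=pts(s);z=w[...,2];v,u=np.indices(z.shape)
    # whole-housing edges for yaw
    E=[]
    for c in range(135,225,3):
        k=[r for r in range(236,254) if z[r,c]>.05]
        if k:E.append(w[max(k),c][[1,0]])
    E=np.array(E);print("near wall fit x/y slope",np.polyfit(E[:,0],E[:,1],1),E[::6].round(3).tolist())
E
```

```text
[[208.0, 0.5909, 0.3448, 0.348, 0.3191, 0.2429], [210.0, 0.591, 0.3374, 0.3484, 0.312, 0.2426], [212.0, 0.5915, 0.3301, 0.349, 0.305, 0.2425], [214.0, 0.5919, 0.3227, 0.3494, 0.2979, 0.2424], [216.0, 0.5923, 0.3154, 0.3497, 0.2908, 0.2426], [218.0, 0.5926, 0.3081, 0.3501, 0.2837, 0.2424]]
bay centre x 0.5429056702876344 at y 0.3139226607571413 slope [-0.05524064  0.48774696]
near wall fit x/y slope [-0.02279211  0.36152355] [[0.575, 0.348], [0.514, 0.348], [0.447, 0.35], [0.384, 0.353], [0.325, 0.355]]
[[208.0, 0.5908, 0.3448, 0.3399, 0.3183, 0.2508], [210.0, 0.5911, 0.3374, 0.3673, 0.314, 0.2238], [212.0, 0.5914, 0.3301, 0.3723, 0.3074, 0.2191], [214.0, 0.592, 0.3228, 0.3648, 0.2995, 0.2272], [216.0, 0.5923, 0.3154, 0.3605, 0.2919, 0.2318], [218.0, 0.5926, 0.3081, 0.368, 0.2855, 0.2247]]
bay centre x 0.5494096693875696 at y 0.314588450942059 slope [-0.23960754  0.55228743]
near wall fit x/y slope [0.2487935  0.23114521] [[0.578, 0.349], [0.514, 0.348], [0.447, 0.35], [0.384, 0.353], [0.126, 0.247]]
```

Three independent estimates put the bay axis at x≈0.5435: both housing edges, the pivot pixel, and the circle of the gripped knob. I'll use mouth (0.5437,0.260), yaw 91.1°. Lowering.

```bash
python3 -m crank '.5 .03 0 0 0 -.002;.45 .025 0 0 0 0;0 0 1 0 0 0;0 0 1 0 0 0;0 0 1 0 0 0' >/dev/null
python3 -m crank '0 0 1 0 0 0;0 0 .8 0 0 0;0 0 .4 0 0 0;0 0 .4 0 0 0;0 0 0 0 0 0'
python3 - <<'E'
from h import *
go(.5467,.105,.0455,91.1)
E
```

```text
t: 14.9
tcp_pos: [0.5457, 0.1058, 0.0565]
tool_rot: [0.7, 0.714, -0.001, -0.001]
force: [-0.3, -0.6, -3.7]
finger_gap: 0.762
gripper_force: 61.5
t 14.9 tcp [0.5457 0.1058 0.0565] psi 91.17 tilt [-0.004  0.   ] shift [-0.021  0.027  0.276] turn(units,first shift then turn) 0.0007 F [-0.3 -0.6 -3.7] gap 0.762 gf 61.5
```

```bash
python3 -m crank '0 .025 .14 0 0 0;0 0 .12 0 0 0;0 0 0 0 0 0;0 0 0 0 0 0;0 0 0 0 0 0'
python3 -m crank '.25 0 0 0 0 0;.25 0 0 0 0 0;.25 0 0 0 0 0;.2 0 0 0 0 0;0 0 0 0 0 0'
python3 -m crank '.1 0 0 0 0 0;.1 0 0 0 0 0;.1 0 0 0 0 0;.1 0 0 0 0 0;0 0 0 0 0 0'
python3 -c "
from h import *
go(.5467,.105,.0455,91.1)"
```

```text
t: 15.4
tcp_pos: [0.5481, 0.1063, 0.0487]
tool_rot: [0.7, 0.715, 0.0, 0.0]
force: [0.6, 0.1, -4.9]
finger_gap: 0.765
gripper_force: 61.7
t: 15.9
tcp_pos: [0.5466, 0.1459, 0.0481]
tool_rot: [0.699, 0.715, 0.0, -0.0]
force: [0.7, -0.1, -3.6]
finger_gap: 0.765
gripper_force: 61.7
t: 16.4
tcp_pos: [0.5465, 0.1607, 0.0481]
tool_rot: [0.699, 0.715, 0.0, -0.0]
force: [-0.7, 0.2, -4.3]
finger_gap: 0.765
gripper_force: 61.7
t 16.4 tcp [0.5465 0.1607 0.0481] psi 91.25 tilt [0. 0.] shift [-1.393 -0.025  0.065] turn(units,first shift then turn) 0.0016 F [-0.7  0.2 -4.3] gap 0.765 gf 61.7
```

The nose is 10 mm inside with no contact force. Lower the last 3 mm and continue.

```bash
python3 -m crank '0 -.02 .07 0 0 .0015;0 0 .01 0 0 0;.1 0 0 0 0 0;.1 0 0 0 0 0;0 0 0 0 0 0'
python3 -m crank '.15 0 0 0 0 0;.15 0 0 0 0 0;.15 0 0 0 0 0;.15 0 0 0 0 0;0 0 0 0 0 0'
python3 -c "
from h import *
go(.5437,.215,.0455,91.1)"
```

```text
t: 16.9
tcp_pos: [0.5457, 0.1689, 0.045]
tool_rot: [0.7, 0.714, 0.0, 0.0]
force: [-0.3, 0.8, -1.9]
finger_gap: 0.767
gripper_force: 61.9
t: 17.4
tcp_pos: [0.5451, 0.1936, 0.045]
tool_rot: [0.7, 0.714, 0.0, -0.0]
force: [0.5, 0.5, -1.3]
finger_gap: 0.766
gripper_force: 62.2
t 17.4 tcp [0.5451 0.1936 0.045 ] psi 91.14 tilt [0.001 0.001] shift [ 0.535 -0.025 -0.012] turn(units,first shift then turn) 0.0005 F [ 0.5  0.5 -1.3] gap 0.766 gf 62.2
```

```bash
python3 -m crank '.12 0 0 0 0 0;.12 0 0 0 0 0;0 0 0 0 0 0;0 0 0 0 0 0;0 0 0 0 0 0'
python3 -m crank '0 0 0 0 0 0;0 0 0 0 0 0;0 0 0 0 0 0;0 0 0 0 0 0;0 0 -.15 0 0 0' 1
python3 -m crank '-.4 0 0 0 0 0;-.4 0 0 0 0 0;-.4 0 0 0 0 0;-.3 0 0 0 0 0;0 0 0 0 0 0'
python3 -m crank '0 0 0 0 0 0;0 0 0 0 0 0;0 0 0 0 0 0;0 0 0 0 0 0;0 0 0 0 0 0' -1 40
python3 - <<'E'
from h import *
go(.5437,.215,.0455,91.1)
s=snapshot("top");np.savez("top4.npz",**s);save("t4.png",cv2.resize(s["image"][150:270,190:350],(800,600),interpolation=cv2.INTER_CUBIC))
E
```

```text
t: 17.9
tcp_pos: [0.545, 0.2023, 0.045]
tool_rot: [0.7, 0.714, 0.0, -0.0]
force: [0.0, 2.1, -1.1]
finger_gap: 0.769
gripper_force: 62.2
t: 18.4
tcp_pos: [0.5443, 0.2016, 0.0505]
tool_rot: [0.7, 0.714, -0.001, -0.001]
force: [0.1, -0.1, -0.8]
finger_gap: 1.003
gripper_force: 0.0
t: 18.9
tcp_pos: [0.5462, 0.1395, 0.0508]
tool_rot: [0.702, 0.713, -0.0, -0.0]
force: [-0.2, -0.2, -0.6]
finger_gap: 1.0
gripper_force: 0.0
t: 19.4
tcp_pos: [0.5461, 0.142, 0.051]
tool_rot: [0.7, 0.714, -0.0, 0.0]
force: [-1.2, -1.6, 2.1]
finger_gap: 0.77
gripper_force: 46.0
t 19.4 tcp [0.5461 0.142  0.051 ] psi 91.14 tilt [ 0. -0.] shift [ 1.825 -0.025  0.138] turn(units,first shift then turn) 0.0005 F [-1.2 -1.6  2.1] gap 0.77 gf 46.0
```

View pics/t4.png

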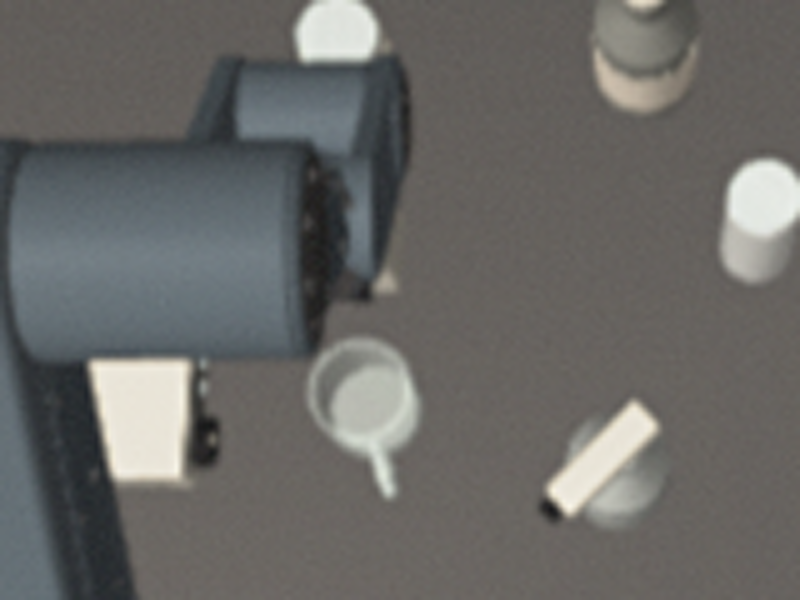

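The tank is hidden by the arm; jug (365,395) and jar (340,30) stand undisturbed. The head is gripped near tank x = -75. Push toward the seal.

```bash
python3 -m crank '.25 0 0 0 0 0;.25 0 0 0 0 0;.25 0 0 0 0 0;.25 0 0 0 0 0;0 0 0 0 0 0'
python3 -m crank '.1 0 0 0 0 0;.1 0 0 0 0 0;.1 0 0 0 0 0;.04 0 0 0 0 0;0 0 0 0 0 0'
python3 -m crank '.03 0 0 0 0 0;.03 0 0 0 0 0;.02 0 0 0 0 0;0 0 0 0 0 0;0 0 0 0 0 0'
python3 -c "
from h import *
go(.5437,.203,.0455,91.1)"
```

```text
t: 19.95
tcp_pos: [0.5452, 0.1844, 0.0511]
tool_rot: [0.7, 0.714, 0.001, -0.0]
force: [-0.5, 1.9, 3.0]
finger_gap: 0.764
gripper_force: 46.2
t: 20.45
tcp_pos: [0.5451, 0.1956, 0.051]
tool_rot: [0.7, 0.714, 0.0, 0.0]
force: [0.2, -3.5, 4.9]
finger_gap: 0.767
gripper_force: 46.3
t: 20.95
tcp_pos: [0.5451, 0.1984, 0.051]
tool_rot: [0.7, 0.714, -0.0, 0.0]
force: [0.5, -3.4, 4.5]
finger_gap: 0.766
gripper_force: 46.4
t 20.95 tcp [0.5451 0.1984 0.051 ] psi 91.08 tilt [ 0. -0.] shift [ 0.116 -0.032  0.138] turn(units,first shift then turn) -0.0002 F [ 0.5 -3.4  4.5] gap 0.766 gf 46.4
```

```bash
python3 -m crank '.03 0 0 0 0 0;.03 0 0 0 0 0;.02 0 0 0 0 0;0 0 0 0 0 0;0 0 0 0 0 0'|grep -E 'tcp|force'
python3 -m crank '.03 0 0 0 0 0;.02 0 0 0 0 0;0 0 0 0 0 0;0 0 0 0 0 0;0 0 0 0 0 0'|grep -E 'tcp|force'
python3 - <<'E'
from h import *
for i in range(4): snapshot("wrist");print(telemetry.sense()["force"].round(1))
E
```

```text
tcp_pos: [0.545, 0.2016, 0.051]
force: [0.8, -3.3, 5.2]
gripper_force: 46.4
tcp_pos: [0.545, 0.2036, 0.051]
force: [0.6, -3.9, 4.1]
gripper_force: 46.4
[ 0.6 -4.5  5.2]
[-0.1 -4.7  5.3]
[ 0.7 -4.1  5.3]
[-1.3 -3.7  6.1]
```

```bash
python3 -m crank '.03 0 0 0 0 0;.03 0 0 0 0 0;0 0 0 0 0 0;0 0 0 0 0 0;0 0 0 0 0 0'|grep -E 'tcp|force'
python3 - <<'E'
from h import *
for i in range(4): snapshot("wrist");print(telemetry.sense()["force"].round(1))
E
python3 -m crank '0 0 0 0 0 0;0 0 0 0 0 0;0 0 0 0 0 0;0 0 0 0 0 0;0 0 0 0 0 0' 1 |grep -E 'tcp|force'
python3 -m crank '-.5 0 0 0 0 0;-1 0 0 0 0 0;-1 0 0 0 0 0;-1 0 0 0 0 0;0 0 -1 0 0 0' >/dev/null
python3 -m crank '0 0 -1 0 0 0;0 0 -1 0 0 0;0 0 0 0 0 0;0 0 0 0 0 0;0 0 0 0 0 0' >/dev/null
python3 - <<'E'
from h import *
go(.5437,.203,.0455,91.1)
s=snapshot("wrist");np.savez("w5.npz",**s);save("w5.png",s["image"])
E
```

```text
tcp_pos: [0.5451, 0.2049, 0.051]
force: [0.8, -8.4, 5.5]
gripper_force: 46.4
[ 0.1 -8.9  4.7]
[ 0.9 -7.2  5.7]
[-0.3 -7.9  5.5]
[ 0.4 -7.8  4.7]
tcp_pos: [0.5447, 0.2066, 0.0507]
force: [-0.0, -0.3, 0.6]
gripper_force: 0.0
t 24.35 tcp [0.5464 0.0665 0.1699] psi 91.1 tilt [-0.002  0.   ] shift [3.411 0.004 3.112] turn(units,first shift then turn) -0.0001 F [ 0.2  0.5 -0.9] gap 0.999 gf 0.0
```

View pics/w5.png

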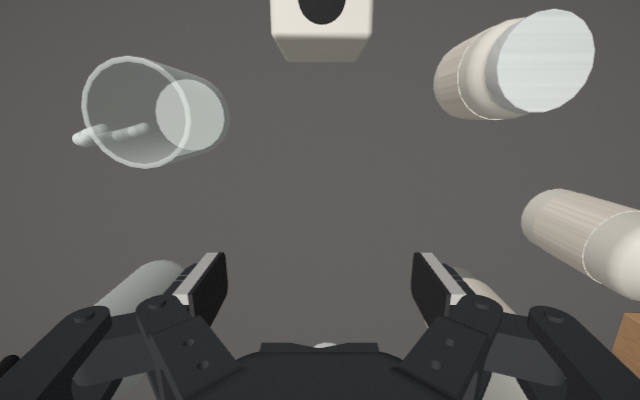

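Wrist view: head's outer end in line with the bay at (322,40), jug (140,110) and jar (540,60) untouched. The force step to 8 N suggests the seal was met. I'll verify the head-end position.

```bash
python3 - <<'E'
from h import *
s=dict(np.load("w5.npz"));w=pts(s);z=w[...,2];v,u=np.indices(z.shape)
m=(u>255)&(u<385)&(v<60)&(abs(z-.092)<.004);P=w[m]
print(len(P),"end y",np.percentile(P[:,1],[0.5,3]),"x range",np.percentile(P[:,0],[1,99]),P[:,0].mean())
m=(u>255)&(u<385)&(v<70)&(z>.02)&(z<.085);P=w[m];print("end face y",np.median(P[:,1]),"x",np.percentile(P[:,0],[2,98]))
E
```

```text
3975 end y [0.18329805 0.18404015] x range [0.51326762 0.57658256] 0.5449144270528218
end face y 0.18334164042120812 x [0.51509171 0.57530252]
```

The tank is at the seal (origin ≈ 18 mm, centred). Back to the knob.

```bash
python3 -m crank '0 0 -1 0 0 .09;0 0 -1 0 0 .09;0 0 0 0 0 .09;0 0 0 0 0 .09;0 0 0 0 0 .09' >/dev/null
python3 -m crank '0 0 0 0 0 .09;0 0 0 0 0 .09;0 0 0 0 0 .09;0 0 0 0 0 .09;0 0 0 0 0 .09'  >/dev/null
python3 -m crank '0 0 0 0 0 .084;0 0 0 0 0 0;-.275 -.9 0 0 0 0;-.275 -.9 0 0 0 0;-.275 -.9 0 0 0 0' >/dev/null
python3 -m crank '-.275 -.9 0 0 0 0;-.275 -.9 0 0 0 0;-.275 -.9 0 0 0 0;0 0 0 0 0 0;0 0 0 0 0 0' >/dev/null
python3 - <<'E'
from h import *
go(.4710,.2792,.126,2.5)
s=snapshot("wrist");w=pts(s);z=w[...,2];m=(z>.14)&(z<.152)&(abs(w[...,0]-.475)<.03)&(abs(w[...,1]-.28)<.03);print("knob",np.nanmedian(w[m],0) if m.sum() else None,m.sum())
E
```

```text
t 26.4 tcp [0.4713 0.2797 0.25  ] psi 2.78 tilt [-0.002 -0.001] shift [-3.000e-03  8.000e-03  3.099e+00] turn(units,first shift then turn) 0.0032 F [ 0.3 -0.3  0.4] gap 1.0 gf 0.0
knob [0.47362834 0.27984217 0.14623711] 446
```

```bash
python3 -m crank '.04 0 1 0 0 0;0 0 1 0 0 0;0 0 .8 0 0 0;0 0 .3 0 0 0;0 0 0 0 0 0' |grep tcp
python3 -m crank '0 0 0 0 0 0;0 0 0 0 0 0;0 0 0 0 0 0;0 0 0 0 0 0;0 0 0 0 0 0' -1 40|grep -E 'tcp|force|gap'
python3 -m crank '.018 .25 0 0 0 -.089;.018 .25 0 0 0 -.089;.018 .25 0 0 0 -.089;.018 .25 0 0 0 -.089;0 0 0 0 0 0' |grep -E 'tcp|rot|force'
python3 -c "
from h import *
go(.5437,.2096,.126,91)"
```

```text
tcp_pos: [0.4731, 0.2778, 0.1252]
tcp_pos: [0.4741, 0.2795, 0.128]
force: [0.1, 0.1, 3.4]
finger_gap: 0.215
gripper_force: 38.9
tcp_pos: [0.487, 0.2415, 0.1279]
tool_rot: [0.955, 0.297, 0.001, -0.0]
force: [-1.0, 1.4, 6.7]
gripper_force: 39.3
t 27.95 tcp [0.487  0.2415 0.1279] psi 34.57 tilt [0.001 0.001] shift [0.714 1.461 0.05 ] turn(units,first shift then turn) -0.627 F [-1.   1.4  6.7] gap 0.217 gf 39.3
```

```bash
python3 -m crank '.018 .25 0 0 0 -.089;.009 .125 0 0 0 -.0445;.009 .125 0 0 0 -.0445;.009 .125 0 0 0 -.0445;0 0 0 0 0 0' |grep -E 'tcp|rot|force'
python3 -m crank '.009 .125 0 0 0 -.0445;.009 .125 0 0 0 -.0445;.009 .125 0 0 0 -.0445;.009 .125 0 0 0 -.0445;0 0 0 0 0 0' |grep -E 'tcp|rot|force'
python3 -c "
from h import *
go(.5437,.2096,.128,91)"
```

```text
tcp_pos: [0.5041, 0.2245, 0.1279]
tool_rot: [0.889, 0.458, 0.0, -0.0]
force: [-2.5, 0.4, 7.6]
gripper_force: 39.3
tcp_pos: [0.5216, 0.2155, 0.1279]
tool_rot: [0.816, 0.578, -0.001, -0.0]
force: [-3.3, -1.4, 7.8]
gripper_force: 39.4
t 28.95 tcp [0.5216 0.2155 0.1279] psi 70.6 tilt [-0.001 -0.001] shift [ 0.043  0.57  -0.003] turn(units,first shift then turn) -0.2267 F [-3.3 -1.4  7.8] gap 0.216 gf 39.4
```

```bash
python3 -m crank '.009 .125 0 0 0 -.0445;.009 .125 0 0 0 -.0445;.009 .125 0 0 0 -.0445;.009 .125 0 0 0 -.0445;.009 .11 0 0 0 -.0445' |grep -E 'tcp|rot|force'
python3 -m crank '0 0 0 0 0 0;0 0 0 0 0 0;0 0 0 0 0 0;0 0 0 0 0 0;0 0 0 0 0 0' |grep -E 'tcp|rot|force'
python3 -c "
from h import *
go(.5437,.2096,.128,91)"
```

```text
tcp_pos: [0.5459, 0.2118, 0.128]
tool_rot: [0.702, 0.712, -0.001, 0.0]
force: [-1.7, -3.4, 7.6]
gripper_force: 39.4
tcp_pos: [0.5463, 0.2118, 0.128]
tool_rot: [0.703, 0.711, -0.001, 0.001]
force: [-2.0, -4.5, 6.4]
gripper_force: 39.3
t 29.95 tcp [0.5463 0.2118 0.128 ] psi 90.61 tilt [ 0.    -0.002] shift [-0.054 -0.064 -0.001] turn(units,first shift then turn) -0.0043 F [-2.  -4.5  6.4] gap 0.214 gf 39.3
```

```bash
python3 -m crank '0 0 0 0 0 0;0 0 0 0 0 0;0 0 0 0 0 0;0 0 0 0 0 0;0 0 -.5 0 0 0' 1 >/dev/null
python3 -m crank '0 0 -1 0 0 0;0 0 -1 0 0 0;-1 0 -1 0 0 0;-1 0 -1 0 0 0;-1 0 0 0 0 0' >/dev/null
python3 -m crank '-1 0 0 0 0 0;0 0 0 0 0 0;0 0 0 0 0 0;0 0 0 0 0 0;0 0 0 0 0 0' >/dev/null
python3 - <<'E'
from h import *
go(.5437,.2096,.128,91)
s=snapshot("wrist");np.savez("w6.npz",**s);save("w6.png",s["image"]);w=pts(s);z=w[...,2]
m=(abs(z-.092)<.004)&(abs(w[...,0]-.545)<.03)&(w[...,1]<.24);P=w[m];print("end y",np.percentile(P[:,1],[.5,3]),"x mid",np.percentile(P[:,0],[1,99]))
m=(z>.14)&(z<.152)&(abs(w[...,0]-.545)<.03)&(abs(w[...,1]-.21)<.03);print("knob",np.nanmedian(w[m],0),m.sum())
m=(z>.118)&(z<.128)&(abs(w[...,0]-.545)<.03)&(w[...,1]>.222)&(w[...,1]<.27);P=w[m];print("arm x(y) slope",np.polyfit(P[:,1],P[:,0],1),len(P))
E
```

```text
t 31.45 tcp [0.5479 0.0633 0.2973] psi 90.73 tilt [-0.001  0.   ] shift [ 3.656 -0.055  4.235] turn(units,first shift then turn) -0.003 F [-0.3 -0.1 -0.1] gap 0.999 gf 0.0
end y [-0.13431835 -0.12351374] x mid [0.51561574 0.57453748]
knob [0.54591423 0.20944097 0.14618177] 496
arm x(y) slope [0.10852317 0.52028464] 164
```

View pics/w6.png

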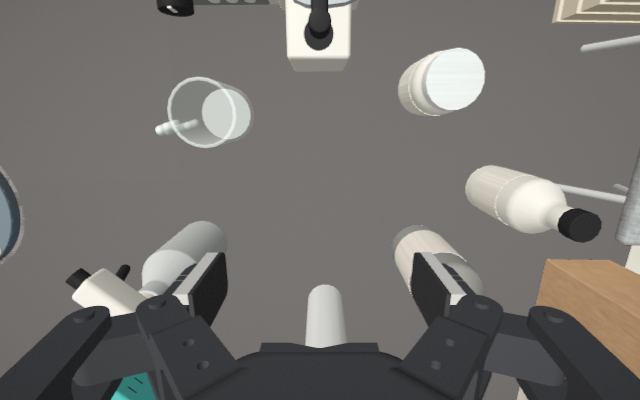

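Wrist view: lever points straight out over the head (knob at (318,30)), tank head in the bay line, jug and jar in place. I'll measure the head end without the distant points.

```bash
python3 - <<'E'
from h import *
s=dict(np.load("w6.npz"));w=pts(s);z=w[...,2];v,u=np.indices(z.shape)
for a,b,n in((.088,.096,"top"),(.02,.08,"face")):
    m=(u>280)&(u<358)&(v<75)&(z>a)&(z<b)&(abs(w[...,0]-.545)<.025);P=w[m];print(n,len(P),np.percentile(P[:,1],[1,5,50]))
    if n=="top":
        L=P[P[:,1]<.2]; 
        print("x",np.percentile(w[(u>270)&(u<370)&(v<60)&(z>a)&(z<b)&(w[...,1]<.23)][:,0],[1,99]))
E
```

```text
top 1957 [0.1893078  0.19075295 0.20707692]
x [0.51263068 0.57672583]
face 384 [0.18826738 0.18841399 0.18892254]
```

The head end moved in 5.6 mm (18 → 24) and the lever is at its locked end, with the robot clear.

```bash
python3 -c "
from station import manip
print(manip.sign_off())"
```

```text
the job is handed in; nothing more can be done
None
```

The job is handed in (the sign-off returned no verdict): by the last camera check, the tank is drawn home about 24 mm in from the mouth, the lever is fully over it, the gripper is clear, and the jug and jar beside the bay stand where they were.

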